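Open the control box and pull the timer relay for the parts tray

ROBOT

A 7-joint arm with a two-finger parallel gripper is mounted at the origin on the work surface. World frame = base frame: x ahead of the robot, y to its left, z up, the work surface at z = 0. Lengths are in mm, angles in rad, forces in N, time in s.
With the tool pointing down it reaches from about 400 to 875 mm from the base axis. Payload 4.4 kg.
Tool frame: the origin (TCP) lies on the centre line of the jaws, within the pads' length; the fingertips stand 19 mm ahead of it and the grasp point (between the pads) is the TCP; z points along the fingers, y is the line along which they close (so a half turn about z gives the same grasp; the last joint's range is limited). The gripper opens to 85 mm and grips with 20 to 120 N. Pads are 22 mm wide; open, the fingers measure 114 mm over their backs; the gripper's body (76 mm by 85 mm) begins 54 mm behind the grasp point. The pads swing forward as they close: fully open they stand 13 mm farther back than shut.
Start: joints at [1.148, 0.628, 0.038, 1.517, -0.027, 0.996, -0.02], TCP at [227.058, -609.067, 250.313] pointing down, gripper open.
Joint ranges: [-3.06, 3.06], [-0.37, 2.12], [-1.25, 1.32], [0.18, 2.47], [-1.1, 4.24], [0.23, 1.98], [-2.94, 2.94]. Speed limits (rad/s): [2.57, 2.57, 3.14, 3.14, 3.14, 3.14, 3.14].

INTERFACE

Orientations are given as a rotation vector (axis times angle).
In Python, from bench import manip gives the robot as it stands.
- The arm moves only by the tool drive_tool, never from a script. Its argument "moves" is a list of rows, each an object of numbers: "hand": the finger opening in cm, from 0 to 8.54; "tx", "ty", "tz": the shift along the world's x, y, z in cm; "twist": the turn about the world's z in rad. In form: [{"hand": .., "tx": .., "ty": .., "tz": .., "twist": ..}, ...]. A call has 1 to 10 rows; each row shifts and turns the commanded pose from where the row before left it; what a row does not reach is not made up. A row lasts 1/10 s, in which the tool goes at most 50 mm and 8.59 degrees, less where a joint would pass 70% of its speed; a pose out of reach is approached as far as the arm can. A call is refused whole if a number of a shift passes 5 or a number of a turn 0.15, either way. A call with a gripper value outside its range is refused whole. The fingers move at their own pace and stop on an object; the grip force is fixed at half the most. Time passes only in rows, so rows that do not move let the fingers close. It gives the time, the measured TCP pose, the force, the opening and the grip force at its end, in the units of the state.
- manip.get_obs(): the state, without advancing time (a new reading comes with each control period).
- manip.snapshot(name): name is "side" or "top" or "wrist"; returns a dict with "image" (384x512x3 uint8, blue, green, red), "fx", "fy", "cx", "cy" (pixels), "k1" (the pictures are not rectified: a ray, as slopes to the right and down, at radius r is drawn at 1 + k1 r^2 times it, then the intrinsics apply), "eye" and "orientation" of the camera in the world; the wrist camera has in their place "mount" (4x4, takes a point from camera to tool coordinates, whose origin is the TCP and whose axes are the flange's). Camera axes: x right, y down, z forward; pixel columns grow to the right and rows downward; lengths in mm; the calibration is good to about 2 mm. A picture is of the moment at which its call begins: read the wrist's pose just before it. There is no depth.
- manip.hand_in(): hands the job in; it is judged then, once.
The state is a dict: "t": time; "joint_positions": joint angles; "qd": joint speeds; "effort": joint torques, N m; "tcp_pos": TCP position; "eef_rot": TCP orientation; "wrist_force": force on the tool from outside, world axes, zero at the start; "ft_torque": the same for the moment, N m; "width": finger opening in mm; "grip_force": force on a finger pad.
Only numpy, scipy, OpenCV 4.12 (cv2) and the standard library are available. Lean on these libraries where they do the work, as an engineer would, in place of code of your own. Each camera call takes 0.05 s, during which the arm holds its last target. There are 200 camera calls.

TASK

The plug-in timer relay in the control box has failed. Open the box's door by its handle, swinging it right back, pull the timer (the tall plug-in with the dial on top) out of its socket, and set it down gently in the compartment of the parts tray that holds the other timer. Leave the door open and the two plain relays plugged in, keep the old parts in their compartments, and do not disturb the other things on the bench.

Things in the scene. Friction and masses are not known exactly. Their poses are not given: they have to be found in the camera images.
- control_box: Grey steel box, 240 x 220 x 100 mm, fixed on a stand, leaning back 30 degrees: its open front looks up and towards the robot. Origin: centre of its back, 72 mm above the bench. x up the slope, y left along the row of sockets, z square out of the front, 30 degrees off vertical. Walls (3 mm) at x = +-120, y = +-110, rim at z = 100 mm
- socket_mid (a point): Centre of the middle socket's top, at (0, 0, 40) mm in the box; axes the box's. Three black sockets 70 (x) x 28 (y) mm, 38 mm apart along y, tops level. In this point's frame: two breakers left at y 60 to 96 mm, up to z = 47 mm; terminal blocks right at y -63 to -103 mm, up to z = 10 mm; wiring ducts along both ends, |x| above 87 mm, up to z = 16 mm
- door (a joint): Angle of the box's door: 0 shut, grows as it opens, stop at 1.75 rad (100 degrees). Steel frame with a clear window, 240 x 220 x 12 mm, over the whole front, inner face 1 mm off the rim. Hinged on the box's left edge (+y), its right edge rises. Stiff hinge: it stays where it is left at any angle, and takes up to about 7 N at the handle to move
- door_hinge (a point): Point on the hinge axis level with the middle of the handle, at (-30, 110, 101) mm in the box's frame; the axis runs along the box's x. The point's axes turn with the door: at angle 0 they are the box's
- handle (a point): The door's bow handle: a round steel bar 10 mm thick, 100 mm long, parallel to the hinge, with a leg at each end and 30 mm clear under the bar. Origin: middle of the bar, 190 mm from the hinge axis along the door and 35 mm off its outer face (47 mm off the inner). Axes turn with the door: x along the bar, y towards the hinge, z out of the outer face
- timer: The failed timer: case 28 (x) x 22 (y) x 50 mm, a dial 17 mm across on top, a foot 24 x 18 x 12 mm below; about 60 g. Origin: underside of the foot; z along it, out of the socket. Case z 12 to 62 mm, dial to 66. Starts in one of the three sockets, square with the box, foot fully in (case on the socket's top). Sprung contacts pinch the foot: pulls out along z at 6 to 12 N, free after 12 mm
- timer_mid (a point): Middle of the failed timer, at z = 33 mm in its frame; axes the timer's
- relay_a: A plain relay plugged into another of the sockets: the same foot, a case 28 x 22 x 34 mm, flat top, no dial. Origin and axes as the timer's; top at z = 46 mm. It stays plugged in
- relay_b: The second plain relay, the same as relay_a, in the remaining socket. It stays plugged in
- tray: Black open parts tray, 250 (x) x 130 (y) x 30 mm high, fixed to the bench on the robot's left or right. Walls and floor 4 mm. A divider at x = 0, as high as the walls, makes two compartments of about 119 x 122 mm. Origin: centre of the underside
- old_timer: A timer just like the failed one, lying on its side (22 mm high) in one of the tray's compartments, near the wall at y = -61 mm, its long axis roughly along the tray's x. Origin and axes as the timer's
- old_relay: A plain relay lying in the same way in the other compartment. Origin and axes as relay_a's
- meter: Hand-held multimeter lying on its back, 185 x 90 x 36 mm, on the other side of the box from the tray. Origin: centre of its underside. Bystander
- bottle: White dispenser bottle standing near the robot's end of the tray, 48 mm across, 110 mm high. Origin: centre of its underside. Bystander
- screwdriver: Screwdriver lying on the bench in front of the box, about 190 mm long. Origin: under its middle; x along it. Bystander
- tape: Roll of tape lying flat at the tray's far end, 90 mm across, 19 mm high. Origin: centre of its underside. Bystander
- spool: Spool of solder standing on end, 54 mm across, 50 mm high. Origin: centre of its underside. Bystander
- duster: White air-duster can standing behind the box on its right, 52 mm across, 172 mm high. Origin: centre of its underside. Bystander
- pliers: Pliers lying flat by the multimeter, about 150 x 58 x 10 mm. Origin: under the middle; x along them, towards the jaws. Bystander
- motor: Small gear motor on a bracket, about 70 x 37 x 39 mm. Origin: centre of its underside. Bystander
Not all that is in view belongs to the job. Leave any blue or green look-alike of the old_relay alone. What is shaped like the old_timer but green is not meant.

How it is judged:
By the outcome, as a careful person would: the job done as asked, in the order asked, and still so for the second after the job is handed in, with the robot touching nothing.
It also fails if it takes over 70 s, if anything falls off the work surface, if the arm or the gripper's body presses on something with over 40 N, if the wrist force passes 120 N, or if a joint passes its speed limit or range.

## Working session

There is one attempt and no reset: what is moved stays moved. The work goes in short steps, Python scripts to look and compute and a tool call to move; the robot and the scene stay as the last step left them, time stands still between calls to the robot, and variables do not carry over. Pictures are saved under pics/ and viewed, at most 10 in all, crops included, and the job is handed in when it is done.

Besides the shell and the picture viewer there is one more tool, called after "Request:" as a command line: name --argument value ..., lists and objects as JSON in quotes. drive_tool: Moves the arm, as the interface text tells. Its arguments: {"type":"object","properties":{"moves":{"type":"array","items":{"type":"object","properties":{"hand":{"type":"number"},"tx":{"type":"number"},"ty":{"type":"number"},"tz":{"type":"number"},"twist":{"type":"number"}}}}},"required":["moves"]}

```bash
mkdir -p pics; ls; python3 - <<'E'
from bench import manip
import cv2,numpy as np
o=manip.get_obs();print({k:np.round(v,3) if not isinstance(v,dict) else v for k,v in o.items()})
for n in("side","top","wrist"):
    s=manip.snapshot(n);cv2.imwrite(f"pics/{n}0.png",s["image"]);print(n,{k:np.round(v,4).tolist() for k,v in s.items() if k!="image"})
a=cv2.imread("pics/side0.png");b=cv2.imread("pics/top0.png")
cv2.imwrite("pics/s.png",cv2.resize(a,(800,600),interpolation=cv2.INTER_CUBIC));cv2.imwrite("pics/t.png",cv2.resize(b,(800,600),interpolation=cv2.INTER_CUBIC))
E
```

```text
pics
{'t': np.float64(0.0), 'joint_positions': array([ 1.148,  0.629,  0.038,  1.518, -0.027,  0.996, -0.02 ]), 'qd': array([-0.001, -0.001,  0.   , -0.002,  0.   ,  0.002,  0.002]), 'effort': array([-1.0000e-03, -5.6340e+01,  1.2260e+00, -1.9344e+01,  1.1000e-02,
        1.1000e-02,  0.0000e+00]), 'tcp_pos': array([ 226.87 , -608.515,  249.417]), 'eef_rot': array([-3.09e+00, -5.57e-01,  1.00e-03]), 'wrist_force': array([0.58 , 0.284, 0.038]), 'ft_torque': array([-0.053, -0.002,  0.001]), 'grip_force': np.float64(0.0), 'width': np.float64(85.722)}
side {'fx': 357.822, 'fy': 357.822, 'cx': 254.4238, 'cy': 193.4595, 'k1': -0.0231, 'eye': [22.5793, 678.5644, 948.4267], 'orientation': [-0.6968, 2.601, -1.1173]}
top {'fx': 383.9823, 'fy': 383.9823, 'cx': 250.6273, 'cy': 191.5655, 'k1': 0.0067, 'eye': [298.3107, -53.7287, 1306.8274], 'orientation': [-2.128, 2.137, -0.1794]}
wrist {'fx': 319.8166, 'fy': 319.8166, 'cx': 259.8939, 'cy': 194.1273, 'k1': -0.0073, 'mount': [[0.0003, -0.9619, -0.2733, 68.746], [1.0, 0.0002, 0.0006, 0.4567], [-0.0005, -0.2733, 0.9619, -123.3246], [0.0, 0.0, 0.0, 1.0]]}
```

View pics/t.png

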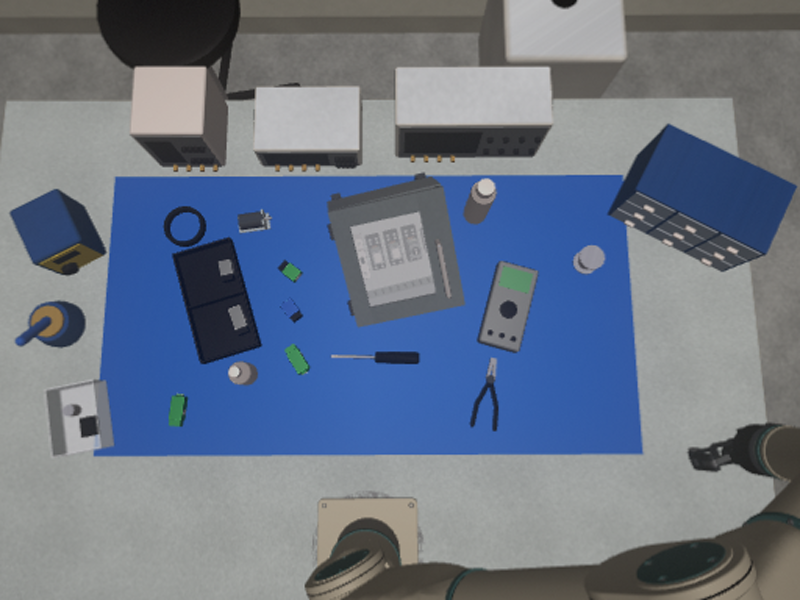

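View pics/s.png

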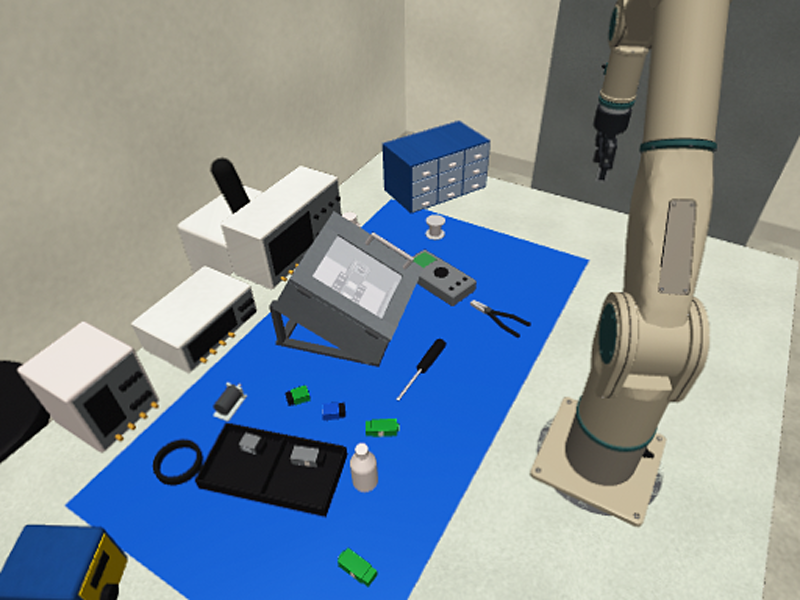

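The top view shows the box at about (395,250) in the 800-pixel picture. Its handle is on the right at (445,270) and three plug-ins sit at (375,252), (395,247) and (412,243). The tray is on the left at (217,300), with a small grey part at (226,268) and a larger one at (237,318). The green and blue parts outside the tray are look-alikes. Next I'll enlarge the box and the tray.

```bash
cat > h.py <<'E'
from bench import manip
import numpy as np,cv2
from scipy.spatial.transform import Rotation as R
from scipy.optimize import least_squares
CAM={}
def cam(n,s=None):
    if s is None:
        o=manip.get_obs(); s=manip.snapshot(n)
        if n=="wrist":
            T=np.eye(4);T[:3,:3]=R.from_rotvec(o["eef_rot"]).as_matrix();T[:3,3]=o["tcp_pos"]
            M=T@np.array(s["mount"]);s["Rm"]=M[:3,:3];s["eye"]=M[:3,3]
        else: s["Rm"]=R.from_rotvec(s["orientation"]).as_matrix()
    return s
def proj(s,P):
    p=(np.atleast_2d(P)-s["eye"])@s["Rm"];q=p[:,:2]/p[:,2:]
    q=q*(1+s["k1"]*(q**2).sum(1,keepdims=True))
    return q*[s["fx"],s["fy"]]+[s["cx"],s["cy"]]
def on_plane(s,uv,z):
    d=(np.array(uv,float)-[s["cx"],s["cy"]])/[s["fx"],s["fy"]];q=d.copy()
    for _ in range(5):q=d/(1+s["k1"]*(q@q))
    r=s["Rm"]@np.array([*q,1]);return s["eye"]+r*(z-s["eye"][2])/r[2]
def boxT(x,y,yaw):
    # box x up slope, z out of the front 30deg off vertical towards robot
    c,sn=np.cos(np.pi/6),.5
    B=np.array([[c,0,-sn],[0,1,0],[sn,0,c]])
    return R.from_euler("z",yaw).as_matrix()@B,np.array([x,y,72.])
E
python3 - <<'E'
from h import *
a=cv2.imread("pics/top0.png");b=cv2.imread("pics/side0.png")
A=cv2.resize(a[105:215,200:305],(420,440),interpolation=cv2.INTER_CUBIC)   # x4
B=cv2.resize(b[130:240,165:275],(380,380),interpolation=cv2.INTER_CUBIC) 
C=cv2.resize(a[145:240,105:200],(380,220),interpolation=cv2.INTER_CUBIC) 
m=np.zeros((600,800,3),np.uint8);m[:440,:420]=A;m[:380,420:]=B;m[380:,420:]=C
cv2.imwrite("pics/m.png",m)
E
```

```text
(no output)
```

View pics/m.png

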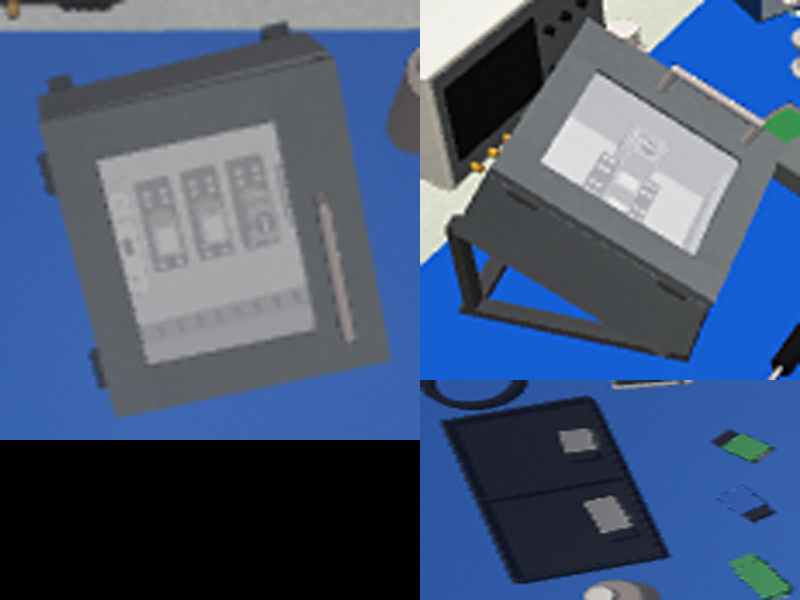

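The crops show the dial on the rightmost plug-in: montage (262,228) in the top crop and (650,145) in the side crop. It is the tallest of the three, so the timer is in the right socket and the two plain relays are in the left and middle ones. In the tray crop, the near (robot-end) compartment holds the longer part at (608,515), which is the old timer. The far one holds the short relay at (578,440). Now I'll fit the poses.

```bash
cat > fit.py <<'E'
from h import *
import pickle
cs={n:cam(n) for n in("top","side")};pickle.dump(cs,open("cs.pkl","wb"))
t=lambda u,v:(200+u/4-.4,105+v/4-.4)
s=lambda u,v:(165+(u-420)/3.4545-.35,130+v/3.4545-.35)
c=[("top",t(333,57),(120,-110,113)),("top",t(388,358),(-120,-110,113)),("top",t(117,415),(-120,110,113)),("top",t(40,122),(120,110,113)),
("top",t(322,200),(20,-80,148)),("top",t(350,338),(-80,-80,148)),
("side",s(712,302),(-120,110,113)),("side",s(775,172),(-120,-110,113)),("side",s(495,168),(120,110,113)),("side",s(587,20),(120,-110,113)),
("top",t(262,226),(-0,-38,94)),("side",s(649,146),(-0,-38,94))]
def f(p):
    B,o=boxT(*p[:3]);return np.concatenate([proj(cs[n],o+B@np.array(P))[0]-uv for n,uv,P in c])
r=least_squares(f,[550,-50,.15],loss="soft_l1");print("box",r.x);print(r.fun.reshape(-1,2).round(1).tolist())
x=r.x;B,o=boxT(*x);print("handle",o+B@[-30,-80,148],"timer top",o+B@[0,-38,94],"hinge",o+B@[-30,110,101])
# tray
q=lambda u,v:(105+(u-420)/4-.4,145+(v-380)/2.316-.4)
for n,uv,z in[("bl rim",q(443,423),30),("tr",q(597,397),30),("br",q(668,556),30),("bl2",q(515,582),30),("oldrelay",q(578,440),22),("oldtimer",q(608,515),22)]:
    print(n,on_plane(cs["top"],uv,z).round(0)[:2])
T=lambda u,v:(u*.64-.2,v*.64-.2)
for n,uv,z in[("bottle top",T(236,370),110),("duster",T(486,187),172),("meterTL",T(503,263),36),("meterTR",T(538,270),36),("screw",T(333,357),10),("screw2",T(418,358),20),("spool",T(592,255),50),("plier",T(493,360),5),("motor",T(250,220),30)]:
    print(n,on_plane(cs["top"],uv,z).round(0)[:2])
E
python3 fit.py
```

```text
box [ 6.27919354e+02 -5.18136771e+01  2.25122508e-01]
[[0.0, -0.0], [-0.9, -0.7], [-1.2, 0.8], [0.1, 0.1], [0.9, 1.7], [-0.5, -1.6], [0.4, -0.1], [1.1, -5.0], [-1.3, -1.6], [-0.8, 2.3], [0.5, -0.0], [0.6, -0.2]]
handle [ 548.31949176 -152.11330215  185.17175976] timer top [590.58789522 -99.34642596 153.40638796] hinge [528.81361256  38.33818951 144.46856578]
bl rim [617. 426.]
tr [656. 296.]
br [420. 228.]
bl2 [383. 353.]
oldrelay [593. 312.]
oldtimer [480. 282.]
bottle top [362. 257.]
duster [ 718. -240.]
meterTL [ 595. -294.]
meterTR [ 579. -369.]
screw [395.  75.]
screw2 [ 391. -108.]
spool [ 608. -483.]
plier [ 387. -271.]
motor [696. 260.]
```

Request:
drive_tool --moves '[{"hand":8.5,"tx":2,"ty":3,"tz":1},{"hand":8.5,"tx":2,"ty":3,"tz":1},{"hand":8.5,"tx":2,"ty":3,"tz":1},{"hand":8.5,"tx":2,"ty":3,"tz":1},{"hand":8.5,"tx":2,"ty":3,"tz":1},{"hand":8.5,"tx":2,"ty":3,"tz":1},{"hand":8.5,"tx":2,"ty":3,"tz":1},{"hand":8.5,"tx":2,"ty":3,"tz":1},{"hand":8.5,"tx":2,"ty":3,"tz":1},{"hand":8.5,"tx":2,"ty":3,"tz":1}]'

```text
$.moves[0]: bad value
```

Request:
drive_tool --moves '[{"hand":5,"tx":2,"ty":2.5,"twist":-0.03},{"hand":5,"tx":2,"ty":2.5,"twist":-0.03},{"hand":5,"tx":2,"ty":2.5,"twist":-0.03},{"hand":5,"tx":2,"ty":2.5,"twist":-0.04},{"hand":5,"tx":2,"ty":1.5},{"hand":5,"tx":1.5,"ty":1},{"hand":5},{"hand":5}]'

```text
$.moves[0]: bad value
```

Request:
drive_tool --moves '[{"hand":8.5,"tx":2,"ty":3,"tz":1,"twist":0},{"hand":8.5,"tx":2,"ty":3,"tz":1,"twist":0},{"hand":8.5,"tx":2,"ty":3,"tz":1,"twist":0},{"hand":8.5,"tx":2,"ty":3,"tz":1,"twist":0},{"hand":8.5,"tx":2,"ty":3,"tz":1,"twist":0},{"hand":8.5,"tx":2,"ty":3,"tz":1,"twist":0},{"hand":8.5,"tx":2,"ty":3,"tz":1,"twist":0},{"hand":8.5,"tx":2,"ty":3,"tz":1,"twist":0},{"hand":8.5,"tx":2,"ty":3,"tz":1,"twist":0},{"hand":8.5,"tx":2,"ty":3,"tz":1,"twist":0}]'

```text
t: 1.25
tcp_pos: [427.7, -307.7, 350.8]
eef_rot: [3.092, 0.557, 0.0]
wrist_force: [0.4, -0.9, -1.2]
width: 85.3
grip_force: 0.0
```

Request:
drive_tool --moves '[{"hand":5,"tx":2,"ty":2.5,"tz":0,"twist":-0.03},{"hand":5,"tx":2,"ty":2.5,"tz":0,"twist":-0.03},{"hand":5,"tx":2,"ty":2.5,"tz":0,"twist":-0.03},{"hand":5,"tx":2,"ty":2.5,"tz":0,"twist":-0.04},{"hand":5,"tx":2,"ty":1.5,"tz":0,"twist":0},{"hand":5,"tx":1.5,"ty":1,"tz":0,"twist":0},{"hand":5,"tx":0,"ty":0,"tz":0,"twist":0},{"hand":5,"tx":0,"ty":0,"tz":0,"twist":0}]'

```text
t: 2.05
tcp_pos: [541.4, -185.0, 350.0]
eef_rot: [3.121, 0.354, -0.002]
wrist_force: [0.5, -0.2, -0.3]
width: 49.8
grip_force: 0.0
```

```bash
python3 - <<'E'
from h import *
import pickle
w=cam("wrist");pickle.dump(w,open("w1.pkl","wb"));im=w["image"].copy()
B,o=boxT(627.9,-51.8,.225)
for P in[(20,-80,148),(-80,-80,148),(120,-110,113),(-120,-110,113),(0,-38,94)]:
    u=proj(w,o+B@np.array(P))[0];print(P,u.round(0));cv2.circle(im,tuple(int(v) for v in u),3,(0,0,255),1)
cv2.imwrite("pics/w1.png",cv2.resize(im,(800,600),interpolation=cv2.INTER_CUBIC))
E
```

```text
(20, -80, 148) [221. 118.]
(-80, -80, 148) [229. 202.]
(120, -110, 113) [258. -44.]
(-120, -110, 113) [259. 203.]
(0, -38, 94) [184. 105.]
```

View pics/w1.png

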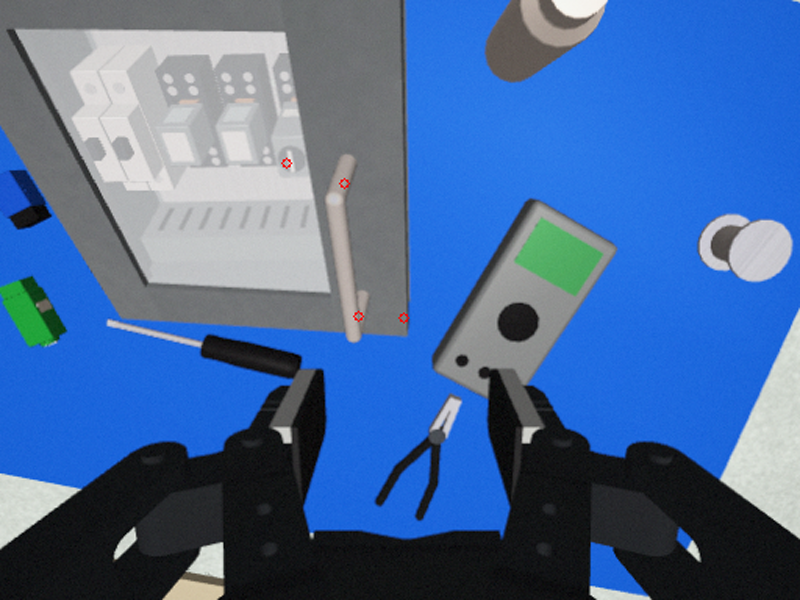

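The wrist view shows the bar running from (336,198) to (354,338), the door's lower right corner at (408,335), and the dial at (291,158). The fingers are at the bottom. I'll refit with this view included.

```bash
cat > fit2.py <<'E'
from h import *
import pickle
cs=pickle.load(open("cs.pkl","rb"));cs["wrist"]=pickle.load(open("w1.pkl","rb"))
t=lambda u,v:(200+u/4-.4,105+v/4-.4)
s=lambda u,v:(165+(u-420)/3.4545-.35,130+v/3.4545-.35)
w=lambda u,v:(u*.64-.2,v*.64-.2)
c=[("top",t(333,57),(120,-110,113)),("top",t(388,358),(-120,-110,113)),("top",t(117,415),(-120,110,113)),("top",t(40,122),(120,110,113)),
("top",t(336,271),(-30,-80,148)),
("side",s(712,302),(-120,110,113)),("side",s(495,168),(120,110,113)),("side",s(587,20),(120,-110,113)),
("wrist",w(345,268),(-30,-80,148)),("wrist",w(408,335),(-120,-110,113)),("wrist",w(122,318),(-120,110,113)),("wrist",w(356,226),(-30,-80,113)),
("top",t(262,226),(0,-38,94)),("side",s(649,146),(0,-38,94)),("wrist",w(291,158),(0,-38,94))]
def f(p):
    out=[]
    for n,uv,P in c:
        B,o=boxT(*p[:3]);out.append((proj(cs[n],o+B@np.array(P))[0]-uv))
    return np.concatenate(out)
r=least_squares(f,[628,-50,.22],loss="soft_l1");print("box",r.x)
for k,e in zip(c,r.fun.reshape(-1,2).round(1)):print(k[0],k[2],e)
B,o=boxT(*r.x);print("grip",o+B@[-15,-80,148],"timer top",o+B@[0,-38,94])
print("trans-only z off check")
g=least_squares(lambda p:(f(p[:3])if 0 else np.concatenate([proj(cs[n],boxT(*p[:3])[1]+[0,0,p[3]]+boxT(*p[:3])[0]@np.array(P))[0]-uv for n,uv,P in c])),[*r.x,0],loss="soft_l1");print(g.x,g.cost,r.cost)
E
python3 fit2.py
```

```text
box [ 6.26840836e+02 -5.34589815e+01  2.18077644e-01]
top (120, -110, 113) [0.8 0.5]
top (-120, -110, 113) [-0.7 -0. ]
top (-120, 110, 113) [-1.1  1. ]
top (120, 110, 113) [0.7 0.2]
top (-30, -80, 148) [0.6 0.4]
side (-120, 110, 113) [ 0.7 -0.1]
side (120, 110, 113) [-0.9 -1.9]
side (120, -110, 113) [-0.1  2.2]
wrist (-30, -80, 148) [ 5.8 -3.9]
wrist (-120, -110, 113) [-2. -9.]
wrist (-120, 110, 113) [-3.2  0.5]
wrist (-30, -80, 113) [ 1.5 -0.3]
top (0, -38, 94) [1.  0.4]
side (0, -38, 94) [ 1.1 -0.3]
wrist (0, -38, 94) [-0.9  5.8]
grip [ 559.2190639  -150.38484155  192.67175976] timer top [ 589.17544488 -100.72755794  153.40638796]
trans-only z off check
[ 6.26847192e+02 -5.34616695e+01  2.18017243e-01  9.46569715e-02] 31.887859531387292 31.888807377202216
```

```bash
cat >> fit2.py <<'E'
print("--- wrist cam correction")
import copy
def f3(p):
    out=[]
    for n,uv,P in c:
        S=cs[n]
        if n=="wrist":
            S=dict(S);S["Rm"]=S["Rm"]@R.from_rotvec(p[3:6]).as_matrix();S["eye"]=S["eye"]+p[6:9]
        B,o=boxT(*p[:3]);out.append((proj(S,o+B@np.array(P))[0]-uv)*(.5 if n!="wrist" else .5))
    return np.concatenate([*out,p[6:9]/3,p[3:6]/.02])
g=least_squares(f3,[*r.x,0,0,0,0,0,0]);print(g.x.round(3))
for k,e in zip(c,g.fun[:2*len(c)].reshape(-1,2).round(1)*2):print(k[0],k[2],e)
B,o=boxT(*g.x[:3]);print("grip",o+B@[-15,-80,148],"timer top",o+B@[0,-38,94])
import pickle
W=cs["wrist"];print("eye",W["eye"],W["Rm"].round(3).tolist())
ww=W
for n,uv,z in[("bar",w(345,268),185),("bar+2",w(345,268),195),("meter corner?",w(616,247),36),("spool",w(760,250),50)]:print(n,on_plane(ww,uv,z))
E
python3 fit2.py|sed -n '/---/,$p'
```

```text
--- wrist cam correction
[ 6.27607e+02 -5.10450e+01  2.19000e-01  1.30000e-02 -1.40000e-02
 -2.00000e-02  2.00000e-03 -3.42200e+00 -2.37700e+00]
top (120, -110, 113) [-0.   0.2]
top (-120, -110, 113) [-1.4 -0.4]
top (-120, 110, 113) [-1.8  0.8]
top (120, 110, 113) [-0.2 -0. ]
top (-30, -80, 148) [-0.2  0. ]
side (-120, 110, 113) [0.2 0.2]
side (120, 110, 113) [-1.6 -1.6]
side (120, -110, 113) [-0.6  2.4]
wrist (-30, -80, 148) [ 4.8 -2.4]
wrist (-120, -110, 113) [-2.2 -6.2]
wrist (-120, 110, 113) [-3.2 -0.2]
wrist (-30, -80, 113) [1.4 1.2]
top (0, -38, 94) [0.2 0.2]
side (0, -38, 94) [0.6 0. ]
wrist (0, -38, 94) [-0.6  6.6]
grip [ 560.11514943 -148.06179953  192.67175976] timer top [590.00484792 -98.36434988 153.40638796]
eye [ 608.73380787 -170.00536542  473.24813648] [[0.224, -0.937, -0.267], [-0.974, -0.216, -0.063], [0.001, 0.275, -0.962]]
bar [ 541.73800593 -148.68346239  185.        ]
bar+2 [ 544.06224652 -149.42316892  195.        ]
meter corner? [ 579.35005777 -367.13297591   36.        ]
spool [ 605.77566297 -482.57974837   50.        ]
```

```bash
cat > tri.py <<'E'
from fit2 import *
print("=====")
def tri(name,obs,model):
    q=least_squares(lambda P:np.concatenate([proj(cs[n],P)[0]-uv for n,uv in obs]),[550,-100,150.])
    B,o=boxT(627.6,-51.,.219);m=o+B@np.array(model)
    print(name,q.x.round(1),"res",q.fun.round(1),"model",m.round(1),"boxframe",(B.T@(q.x-o)).round(1))
tri("hmid",[("top",t(336,271)),("wrist",w(345,268))],(-30,-80,148))
tri("hmidS",[("top",t(336,271)),("side",s(720,98)),("wrist",w(345,268))],(-30,-80,148))
tri("BR",[("top",t(388,358)),("wrist",w(408,335))],(-120,-110,113))
tri("BL",[("top",t(117,415)),("side",s(712,302)),("wrist",w(122,318))],(-120,110,113))
tri("dial",[("top",t(262,226)),("side",s(649,146)),("wrist",w(291,158))],(0,-38,94))
tri("TR",[("top",t(333,57)),("side",s(587,20))],(120,-110,113))
tri("TL",[("top",t(40,122)),("side",s(495,168))],(120,110,113))
E
python3 tri.py|sed -n '/=====/,$p'
```

```text
=====
hmid [ 544.9 -149.7  198.7] res [-0.2 -0.1  0.   0. ] model [ 547.4 -150.8  185.2] boxframe [-25.2 -78.4 160.8]
hmidS [ 544.2 -149.8  196.5] res [-0.2  0.3 -1.4  0.1  0.2  0.3] model [ 547.4 -150.8  185.2] boxframe [-26.8 -78.3 159.2]
BR [ 490.5 -198.4  130. ] res [ 1.   0.1 -0.3 -0.1] model [ 494.9 -193.2  109.9] boxframe [-114.6 -114.1  133.2]
BL [447.8  16.4 108.4] res [-0.1  0.6  0.8 -0.5 -0.1 -0.5] model [447.1  21.5 109.9] boxframe [-121.1  104.9  111.9]
dial [594.2 -99.7 148.9] res [ 0.6 -0.8 -0.2  0.5 -0.1  0.2] model [590.  -98.3 153.4] boxframe [  1.1 -40.3  88.1]
TR [ 693.7 -147.4  242.1] res [ 0.1  0.1 -0.2 -0. ] model [ 697.8 -148.1  229.9] boxframe [ 122.8 -108.5  125.6]
TL [649.4  65.7 224. ] res [ 0.4  0.8 -0.9 -0.2] model [650.   66.7 229.9] boxframe [116.4 109.1 108.3]
```

The triangulation says the door is slightly ajar: its right side sits 12–20 mm high. I'll refit with the door angle as a free parameter.

```bash
cat > fit3.py <<'E'
from fit2 import *
print("=====")
c.append(("wrist",w(403,0),None))
def door(P,th):
    y,z=P[1]-110,P[2]-101;return np.array([P[0],110+y*np.cos(th)+z*np.sin(th),101-y*np.sin(th)+z*np.cos(th)])
def f4(p):
    B,o=boxT(*p[:3]);o=o+[0,0,p[4]];out=[]
    for n,uv,P in c:
        if P is None:continue
        Q=np.array(P,float) if P[2]==94 else door(P,p[3])
        out.append(proj(cs[n],o+B@Q)[0]-uv)
    return np.concatenate([*out,[p[4]/2]])
if __name__=="__main__":
    g=least_squares(f4,[*r.x,.07,0],loss="soft_l1");print(g.x.round(4))
    for k,e in zip(c,g.fun[:-1].reshape(-1,2).round(1)):print(k[0],k[2],e)
    B,o=boxT(*g.x[:3]);o=o+[0,0,g.x[4]]
    for th in [g.x[3],.5,1,1.3,1.5,1.6,1.7,1.75]:print(round(th,2),(o+B@door(np.array([-15,-80,148]),th)).round(1))
    print("timer top",o+B@[0,-38,94])
E
python3 fit3.py|sed -n '/=====/,$p'
```

```text
=====
[ 6.30590e+02 -5.12067e+01  2.49200e-01  8.72000e-02 -2.10610e+00]
top (120, -110, 113) [-0.1 -0.2]
top (-120, -110, 113) [ 0.6 -0.3]
top (-120, 110, 113) [-0.3  0.7]
top (120, 110, 113) [-0.5  0.5]
top (-30, -80, 148) [0.1 0.2]
side (-120, 110, 113) [ 0.7 -0.2]
side (120, 110, 113) [-1.6 -0.7]
side (120, -110, 113) [-0.4 -0.5]
wrist (-30, -80, 148) [1.2 0.6]
wrist (-120, -110, 113) [-0.4 -3.5]
wrist (-120, 110, 113) [-0.1 -0.7]
wrist (-30, -80, 113) [-0.  3.]
top (0, -38, 94) [ 0.6 -1. ]
side (0, -38, 94) [-0.3 -0.1]
wrist (0, -38, 94) [-0.7  0. ]
0.09 [ 556.9 -147.5  204.7]
0.5 [ 513.4 -116.3  264.5]
1 [467.7 -44.3 310.3]
1.3 [448.5  10.2 319.3]
1.5 [440.2  48.4 316.9]
1.6 [437.6  67.4 313.1]
1.7 [436.   86.1 307.8]
1.75 [435.6  95.4 304.5]
timer top [594.41276044 -99.6237507  151.30030878]
```

Request:
drive_tool --moves '[{"hand":5,"tx":0.8,"ty":1.9,"tz":-1.2,"twist":0.02},{"hand":5,"tx":0.8,"ty":1.9,"tz":-2,"twist":0},{"hand":5,"tx":0,"ty":0,"tz":-2.5,"twist":0},{"hand":5,"tx":0,"ty":0,"tz":-2.5,"twist":0},{"hand":5,"tx":0,"ty":0,"tz":-2,"twist":0},{"hand":5,"tx":0,"ty":0,"tz":-2,"twist":0},{"hand":5,"tx":0,"ty":0,"tz":-2,"twist":0},{"hand":5,"tx":0,"ty":0,"tz":0,"twist":0}]'

```text
t: 2.9
tcp_pos: [555.6, -145.5, 205.5]
eef_rot: [-3.116, -0.386, 0.009]
wrist_force: [0.2, -0.2, -0.3]
width: 49.9
grip_force: 0.0
```

Request:
drive_tool --moves '[{"hand":2.5,"tx":0,"ty":0,"tz":0,"twist":0},{"hand":2,"tx":0,"ty":0,"tz":0,"twist":0},{"hand":1.5,"tx":0,"ty":0,"tz":0,"twist":0},{"hand":1,"tx":0,"ty":0,"tz":0,"twist":0},{"hand":0.6,"tx":0,"ty":0,"tz":0,"twist":0},{"hand":0.6,"tx":0,"ty":0,"tz":0,"twist":0},{"hand":0.6,"tx":0,"ty":0,"tz":0,"twist":0}]'

```text
t: 3.6
tcp_pos: [558.8, -146.1, 208.9]
eef_rot: [3.117, 0.387, 0.003]
wrist_force: [1.2, -0.5, 2.8]
width: 8.3
grip_force: 58.5
```

```bash
python3 - <<'E' |sed -n '/=====/,$p'
from fit3 import *
B,o=boxT(630.6,-51.2,.2492);o=o+[0,0,-2.1]
th=np.r_[.087,np.arange(.15,1.76,.1)]
P=np.array([o+B@door(np.array([-15,-80,148]),t) for t in th])
for t,d,p in zip(th[1:],np.diff(P,axis=0)/10,P[1:]):print(round(t,2),d.round(2),p.round(0))
E
```

```text
=====
0.15 [-0.67  0.28  1.  ] [ 550. -145.  215.]
0.25 [-1.06  0.59  1.53] [ 540. -139.  230.]
0.35 [-1.06  0.77  1.45] [ 529. -131.  245.]
0.45 [-1.05  0.94  1.36] [ 519. -122.  258.]
0.55 [-1.02  1.1   1.25] [ 508. -111.  271.]
0.65 [-0.99  1.25  1.13] [498. -98. 282.]
0.75 [-0.95  1.39  1.  ] [489. -84. 292.]
0.85 [-0.89  1.52  0.85] [480. -69. 300.]
0.95 [-0.83  1.62  0.7 ] [472. -53. 307.]
1.05 [-0.76  1.72  0.55] [464. -36. 313.]
1.15 [-0.68  1.79  0.38] [457. -18. 317.]
1.25 [-0.6   1.85  0.22] [451.   1. 319.]
1.35 [-0.51  1.89  0.05] [446.  20. 319.]
1.45 [-0.41  1.91 -0.12] [442.  39. 318.]
1.55 [-0.31  1.91 -0.29] [439.  58. 315.]
1.65 [-0.21  1.89 -0.45] [437.  77. 311.]
1.75 [-0.11  1.85 -0.62] [436.  95. 305.]
```

Request:
drive_tool --moves '[{"hand":0.6,"tx":-0.33,"ty":0.14,"tz":0.5,"twist":0},{"hand":0.6,"tx":-0.34,"ty":0.14,"tz":0.5,"twist":0},{"hand":0.6,"tx":-0.53,"ty":0.29,"tz":0.77,"twist":0},{"hand":0.6,"tx":-0.53,"ty":0.3,"tz":0.76,"twist":0},{"hand":0.6,"tx":-0.53,"ty":0.38,"tz":0.73,"twist":0},{"hand":0.6,"tx":-0.53,"ty":0.39,"tz":0.72,"twist":0},{"hand":0.6,"tx":-0.53,"ty":0.47,"tz":0.68,"twist":0},{"hand":0.6,"tx":-0.52,"ty":0.47,"tz":0.68,"twist":0},{"hand":0.6,"tx":-0.51,"ty":0.55,"tz":0.63,"twist":0},{"hand":0.6,"tx":-0.51,"ty":0.55,"tz":0.62,"twist":0}]'

```text
t: 4.6
tcp_pos: [510.7, -109.7, 274.3]
eef_rot: [3.116, 0.386, 0.005]
wrist_force: [5.5, -0.7, -6.1]
width: 8.0
grip_force: 58.2
```

Request:
drive_tool --moves '[{"hand":0.6,"tx":-0.5,"ty":0.62,"tz":0.57,"twist":0},{"hand":0.6,"tx":-0.49,"ty":0.63,"tz":0.56,"twist":0},{"hand":0.6,"tx":-0.47,"ty":0.69,"tz":0.5,"twist":0},{"hand":0.6,"tx":-0.48,"ty":0.7,"tz":0.5,"twist":0},{"hand":0.6,"tx":-0.45,"ty":0.76,"tz":0.43,"twist":0},{"hand":0.6,"tx":-0.44,"ty":0.76,"tz":0.42,"twist":0},{"hand":0.6,"tx":-0.42,"ty":0.81,"tz":0.35,"twist":0},{"hand":0.6,"tx":-0.41,"ty":0.81,"tz":0.35,"twist":0},{"hand":0.6,"tx":0,"ty":0,"tz":0,"twist":0}]'

```text
t: 5.5
tcp_pos: [473.7, -52.2, 312.4]
eef_rot: [3.115, 0.387, 0.005]
wrist_force: [1.1, -0.7, 8.6]
width: 7.9
grip_force: 59.4
```

Request:
drive_tool --moves '[{"hand":0.6,"tx":-0.38,"ty":0.86,"tz":0.28,"twist":0},{"hand":0.6,"tx":-0.38,"ty":0.86,"tz":0.27,"twist":0},{"hand":0.6,"tx":-0.34,"ty":0.89,"tz":0.19,"twist":0},{"hand":0.6,"tx":-0.34,"ty":0.9,"tz":0.19,"twist":0},{"hand":0.6,"tx":-0.3,"ty":0.92,"tz":0.11,"twist":0},{"hand":0.6,"tx":-0.3,"ty":0.93,"tz":0.11,"twist":0},{"hand":0.6,"tx":0,"ty":0,"tz":0,"twist":0}]'

```text
t: 6.2
tcp_pos: [453.2, 1.6, 324.1]
eef_rot: [3.116, 0.387, 0.005]
wrist_force: [-0.6, -1.8, 12.4]
width: 8.0
grip_force: 62.0
```

Request:
drive_tool --moves '[{"hand":3,"tx":0,"ty":0,"tz":0,"twist":0},{"hand":3,"tx":0,"ty":0,"tz":0,"twist":0},{"hand":3,"tx":0,"ty":0,"tz":2,"twist":0},{"hand":3,"tx":0,"ty":0,"tz":3,"twist":0},{"hand":3,"tx":0,"ty":0,"tz":3,"twist":0},{"hand":0,"tx":0.7,"ty":-2,"tz":2,"twist":0},{"hand":0,"tx":1,"ty":-3,"tz":0,"twist":0},{"hand":0,"tx":1,"ty":-3,"tz":0,"twist":0},{"hand":0,"tx":0.6,"ty":-2,"tz":0,"twist":0},{"hand":0,"tx":0,"ty":0,"tz":0,"twist":0}]'

```text
t: 7.2
tcp_pos: [485.1, -101.2, 421.5]
eef_rot: [3.118, 0.378, -0.004]
wrist_force: [-0.1, 0.6, 0.2]
width: 0.1
grip_force: 0.0
```

Request:
drive_tool --moves '[{"hand":0,"tx":0,"ty":0,"tz":-2,"twist":0},{"hand":0,"tx":0,"ty":0,"tz":-2,"twist":0},{"hand":0,"tx":0,"ty":0,"tz":-2,"twist":0},{"hand":0,"tx":0,"ty":0,"tz":-2,"twist":0},{"hand":0,"tx":0,"ty":0,"tz":-0.5,"twist":0},{"hand":0,"tx":0,"ty":0,"tz":0,"twist":0}]'

```text
t: 7.8
tcp_pos: [484.8, -97.0, 336.8]
eef_rot: [-3.116, -0.388, 0.004]
wrist_force: [0.3, 0.3, 0.3]
width: 0.2
grip_force: 0.0
```

```bash
python3 - <<'E'
from h import *
a=cam("top");b=cam("side")
m=np.hstack([cv2.resize(a["image"][60:260,180:330],(400,533),interpolation=cv2.INTER_CUBIC),cv2.resize(b["image"][50:250,150:300],(400,533),interpolation=cv2.INTER_CUBIC)])
cv2.imwrite("pics/d.png",m)
E
```

```text
(no output)
```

View pics/d.png

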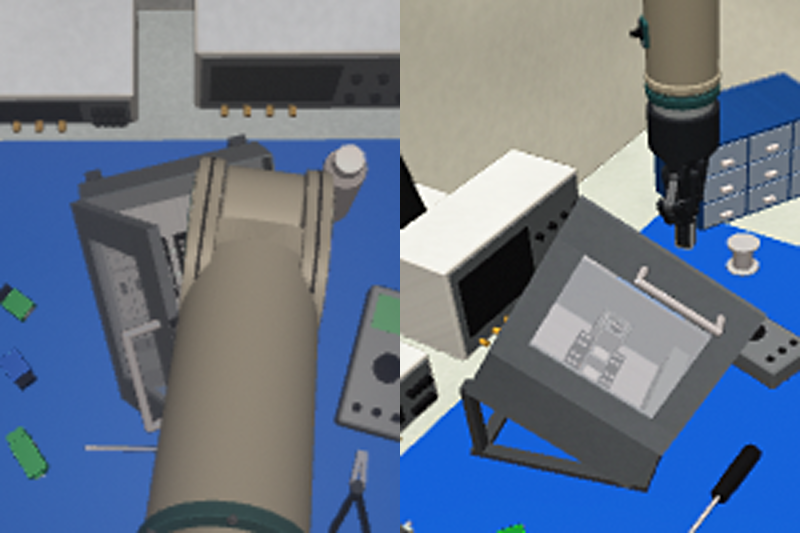

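The top crop shows the door standing open with its handle at (140,375), and the side crop shows it upright with the fingers behind it. Next I push the inner face further back.

Request:
drive_tool --moves '[{"hand":0,"tx":-0.5,"ty":1.9,"tz":0,"twist":0},{"hand":0,"tx":-0.5,"ty":1.9,"tz":0,"twist":0},{"hand":0,"tx":-0.3,"ty":1,"tz":0,"twist":0},{"hand":0,"tx":-0.25,"ty":1,"tz":0,"twist":0},{"hand":0,"tx":-0.25,"ty":1,"tz":0,"twist":0},{"hand":0,"tx":-0.25,"ty":1,"tz":0,"twist":0}]'

```text
t: 8.5
tcp_pos: [465.1, -20.1, 338.1]
eef_rot: [3.117, 0.385, 0.002]
wrist_force: [-0.3, -3.6, 2.4]
width: 0.0
grip_force: 2.2
```

Request:
drive_tool --moves '[{"hand":0,"tx":-0.25,"ty":1,"tz":0,"twist":0},{"hand":0,"tx":-0.25,"ty":1,"tz":0,"twist":0},{"hand":0,"tx":-0.25,"ty":1,"tz":0,"twist":0},{"hand":0,"tx":-0.12,"ty":0.5,"tz":0,"twist":0},{"hand":0,"tx":0,"ty":0,"tz":0,"twist":0}]'

```text
t: 9.0
tcp_pos: [455.8, 17.0, 337.7]
eef_rot: [-3.116, -0.389, 0.0]
wrist_force: [-1.7, 0.2, 3.6]
width: -0.1
grip_force: 1.3
```

Request:
drive_tool --moves '[{"hand":0,"tx":-0.12,"ty":0.5,"tz":0,"twist":0},{"hand":0,"tx":-0.12,"ty":0.5,"tz":0,"twist":0},{"hand":0,"tx":-0.06,"ty":0.25,"tz":0,"twist":0},{"hand":0,"tx":0,"ty":0,"tz":0,"twist":0}]'

```text
t: 9.4
tcp_pos: [453.2, 28.2, 337.2]
eef_rot: [-3.117, -0.387, 0.001]
wrist_force: [1.7, -1.0, -0.3]
width: 0.1
grip_force: 0.6
```

Request:
drive_tool --moves '[{"hand":0,"tx":-0.12,"ty":0.5,"tz":0,"twist":0},{"hand":0,"tx":0,"ty":0,"tz":0,"twist":0}]'

```text
t: 9.6
tcp_pos: [451.8, 33.3, 337.3]
eef_rot: [-3.117, -0.387, 0.001]
wrist_force: [0.2, -2.3, -0.2]
width: 0.4
grip_force: 0.7
```

Request:
drive_tool --moves '[{"hand":0,"tx":-0.1,"ty":0.4,"tz":0,"twist":0},{"hand":0,"tx":0,"ty":0,"tz":0,"twist":0}]'

```text
t: 9.8
tcp_pos: [450.8, 37.1, 337.4]
eef_rot: [-3.117, -0.387, 0.001]
wrist_force: [0.1, -2.7, 0.4]
width: 0.3
grip_force: 0.8
```

Request:
drive_tool --moves '[{"hand":0,"tx":-0.1,"ty":0.4,"tz":0,"twist":0},{"hand":0,"tx":0,"ty":0,"tz":0,"twist":0}]'

```text
t: 10.0
tcp_pos: [450.1, 39.9, 337.5]
eef_rot: [3.116, 0.386, 0.0]
wrist_force: [2.0, -4.7, -1.5]
width: -0.3
grip_force: 2.4
```

Request:
drive_tool --moves '[{"hand":0,"tx":-0.1,"ty":0.4,"tz":0,"twist":0},{"hand":0,"tx":0,"ty":0,"tz":0,"twist":0}]'

```text
t: 10.2
tcp_pos: [450.0, 40.3, 337.5]
eef_rot: [3.112, 0.382, 0.002]
wrist_force: [4.0, -13.2, -2.8]
width: -0.0
grip_force: 6.4
```

Request:
drive_tool --moves '[{"hand":0,"tx":-0.07,"ty":0.3,"tz":0,"twist":0},{"hand":0,"tx":0,"ty":0,"tz":0,"twist":0}]'

```text
t: 10.4
tcp_pos: [449.9, 40.6, 337.5]
eef_rot: [3.108, 0.378, 0.003]
wrist_force: [5.2, -18.5, -3.4]
width: 0.3
grip_force: 9.5
```

The door is against its stop, with the force rising to 18 N. I'll back off and move above the timer.

Request:
drive_tool --moves '[{"hand":0,"tx":0.5,"ty":-2,"tz":0,"twist":0},{"hand":0,"tx":1,"ty":-3,"tz":0,"twist":0},{"hand":0,"tx":2,"ty":-2.5,"tz":0,"twist":0},{"hand":3.4,"tx":2.5,"ty":-2,"tz":0,"twist":0},{"hand":3.4,"tx":3,"ty":-1.5,"tz":0,"twist":0},{"hand":3.4,"tx":3,"ty":-1.5,"tz":0,"twist":0},{"hand":3.4,"tx":3,"ty":-1.5,"tz":0,"twist":0},{"hand":3.4,"tx":0,"ty":0,"tz":0,"twist":0},{"hand":3.4,"tx":0,"ty":0,"tz":0,"twist":0},{"hand":3.4,"tx":0,"ty":0,"tz":0,"twist":0}]'

```text
t: 11.4
tcp_pos: [597.5, -90.8, 337.4]
eef_rot: [-3.116, -0.388, 0.001]
wrist_force: [-0.2, 0.7, 0.5]
width: 34.1
grip_force: 0.0
```

```bash
python3 - <<'E'
from h import *
import pickle
w=cam("wrist");pickle.dump(w,open("w2.pkl","wb"));im=w["image"].copy()
B,o=boxT(630.6,-51.2,.2492);o=o+[0,0,-2.1]
for P in[(14,-27,90),(14,-49,90),(-14,-27,90),(-14,-49,90),(0,-38,94),(14,11,74),(-14,-11,74),(-120,-110,100),(120,-110,100)]:
    u=proj(w,o+B@np.array(P))[0];print(P,(u/.64).round(0));cv2.circle(im,tuple(int(v) for v in u),1,(0,0,255),-1)
cv2.imwrite("pics/w2.png",cv2.resize(im,(800,600),interpolation=cv2.INTER_CUBIC))
E
```

```text
(14, -27, 90) [400. 261.]
(14, -49, 90) [436. 261.]
(-14, -27, 90) [401. 293.]
(-14, -49, 90) [434. 293.]
(0, -38, 94) [418. 282.]
(14, 11, 74) [341. 245.]
(-14, -11, 74) [377. 277.]
(-120, -110, 100) [505. 396.]
(120, -110, 100) [580. 100.]
```

View pics/w2.png

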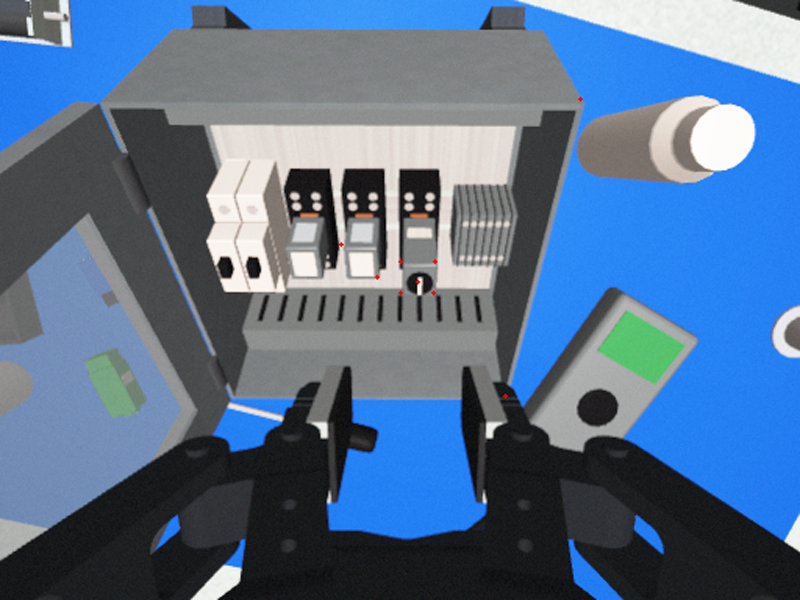

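The wrist view shows the timer, with its dial at (420,283), in the right-hand socket. The two relays are at (365,250) and (305,250). The timer model points land within 2 pixels. I'll take one enlarged crop to confirm and refine the sideways position.

```bash
python3 - <<'E'
from h import *
import pickle
w=pickle.load(open("w2.pkl","rb"));im=w["image"]
B,o=boxT(630.6,-51.2,.2492);o=o+[0,0,-2.1]
m=cv2.resize(im[105:195,175:295],(800,600),interpolation=cv2.INTER_CUBIC)
cv2.imwrite("pics/w2c.png",m)
for P in[(14,-27,90),(14,-49,90),(-14,-27,90),(-14,-49,90),(0,-38,94),(14,11,74),(14,-11,74),(-14,11,74),(-14,-11,74),(35,14,40),(35,-14,40),(35,-24,40),(35,-52,40)]:
    u=proj(w,o+B@np.array(P))[0];print(P,((u+.5-[175,105])*20/3).round(0))
E
```

```text
(14, -27, 90) [544. 418.]
(14, -49, 90) [695. 418.]
(-14, -27, 90) [546. 554.]
(-14, -49, 90) [688. 554.]
(0, -38, 94) [619. 506.]
(14, 11, 74) [294. 348.]
(14, -11, 74) [439. 348.]
(-14, 11, 74) [310. 484.]
(-14, -11, 74) [447. 484.]
(35, 14, 40) [281. 103.]
(35, -14, 40) [462. 103.]
(35, -24, 40) [527. 103.]
(35, -52, 40) [707. 102.]
```

View pics/w2c.png

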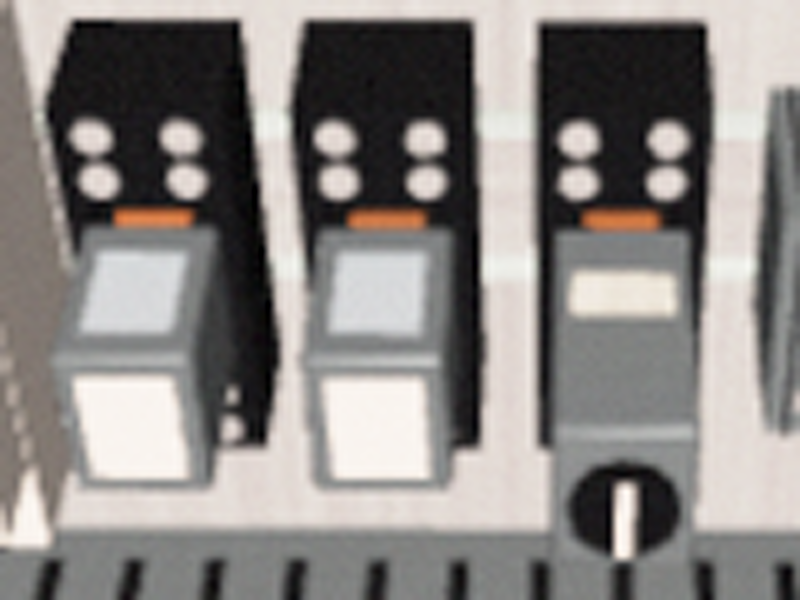

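The crop confirms the timer: its dial is at (625,508) with a tall case, and the two relays beside it have flat white tops. The model agrees to under 1 mm, so I'll descend.

Request:
drive_tool --moves '[{"hand":3.4,"tx":0.1,"ty":-0.84,"tz":-2,"twist":0},{"hand":3.4,"tx":0,"ty":0,"tz":-3,"twist":0},{"hand":3.4,"tx":0,"ty":0,"tz":-3,"twist":0},{"hand":3.4,"tx":0,"ty":0,"tz":-3,"twist":0},{"hand":3.4,"tx":0,"ty":0,"tz":-3,"twist":0},{"hand":3.4,"tx":0,"ty":0,"tz":-2,"twist":0},{"hand":3.4,"tx":0,"ty":0,"tz":-1,"twist":0},{"hand":3.4,"tx":0,"ty":0,"tz":0,"twist":0},{"hand":3.4,"tx":0,"ty":0,"tz":0,"twist":0}]'

```text
t: 12.35
tcp_pos: [599.9, -100.5, 168.7]
eef_rot: [3.117, 0.387, 0.003]
wrist_force: [0.5, 0.4, 1.2]
width: 33.8
grip_force: 0.0
```

Request:
drive_tool --moves '[{"hand":3.4,"tx":-0.1,"ty":0.1,"tz":-0.5,"twist":0},{"hand":3.4,"tx":0,"ty":0,"tz":-0.4,"twist":0},{"hand":3.4,"tx":0,"ty":0,"tz":0,"twist":0},{"hand":3,"tx":0,"ty":0,"tz":0,"twist":0},{"hand":2.6,"tx":0,"ty":0,"tz":0,"twist":0},{"hand":2.3,"tx":0,"ty":0,"tz":0,"twist":0},{"hand":2,"tx":0,"ty":0,"tz":0,"twist":0},{"hand":1.6,"tx":0,"ty":0,"tz":0,"twist":0},{"hand":1.6,"tx":0,"ty":0,"tz":0,"twist":0},{"hand":1.6,"tx":0,"ty":0,"tz":0,"twist":0}]'

```text
t: 13.35
tcp_pos: [598.3, -99.4, 158.8]
eef_rot: [-3.117, -0.387, -0.0]
wrist_force: [-2.7, 2.4, 5.1]
width: 20.4
grip_force: 58.8
```

Request:
drive_tool --moves '[{"hand":1.6,"tx":-0.1,"ty":-0.025,"tz":0.173,"twist":0},{"hand":1.6,"tx":-0.1,"ty":-0.025,"tz":0.173,"twist":0},{"hand":1.6,"tx":-0.1,"ty":-0.025,"tz":0.173,"twist":0},{"hand":1.6,"tx":-0.1,"ty":-0.025,"tz":0.173,"twist":0},{"hand":1.6,"tx":-0.1,"ty":-0.025,"tz":0.173,"twist":0}]'

```text
t: 13.85
tcp_pos: [593.5, -101.1, 167.1]
eef_rot: [3.118, 0.387, 0.001]
wrist_force: [3.7, 1.9, -5.1]
width: 20.4
grip_force: 58.8
```

Request:
drive_tool --moves '[{"hand":1.6,"tx":-0.1,"ty":-0.025,"tz":0.173,"twist":0},{"hand":1.6,"tx":-0.1,"ty":-0.025,"tz":0.173,"twist":0},{"hand":1.6,"tx":-0.1,"ty":-0.025,"tz":0.173,"twist":0},{"hand":1.6,"tx":-0.2,"ty":-0.05,"tz":0.346,"twist":0},{"hand":1.6,"tx":-0.3,"ty":-0.075,"tz":0.52,"twist":0},{"hand":1.6,"tx":-0.3,"ty":-0.075,"tz":0.52,"twist":0},{"hand":1.6,"tx":0,"ty":0,"tz":0,"twist":0}]'

```text
t: 14.55
tcp_pos: [582.3, -104.2, 187.3]
eef_rot: [3.117, 0.386, 0.002]
wrist_force: [0.0, 0.7, -0.0]
width: 20.2
grip_force: 59.4
```

Request:
drive_tool --moves '[{"hand":1.6,"tx":-1,"ty":0,"tz":2,"twist":0},{"hand":1.6,"tx":-1,"ty":0,"tz":3,"twist":0},{"hand":1.6,"tx":-1,"ty":0,"tz":3,"twist":0},{"hand":1.6,"tx":-1,"ty":0,"tz":3,"twist":0},{"hand":1.6,"tx":-1,"ty":0,"tz":3,"twist":0},{"hand":1.6,"tx":-1,"ty":0,"tz":3,"twist":0},{"hand":1.6,"tx":-1,"ty":0,"tz":3,"twist":0},{"hand":1.6,"tx":-1,"ty":0,"tz":3,"twist":0},{"hand":1.6,"tx":-1,"ty":0,"tz":3,"twist":0},{"hand":1.6,"tx":0,"ty":0,"tz":3.3,"twist":0}]'

```text
t: 15.55
tcp_pos: [490.7, -103.9, 480.6]
eef_rot: [3.118, 0.386, -0.001]
wrist_force: [1.1, -0.8, -0.1]
width: 20.4
grip_force: 59.4
```

Request:
drive_tool --moves '[{"hand":1.6,"tx":0,"ty":2,"tz":0,"twist":0},{"hand":1.6,"tx":0,"ty":3,"tz":0,"twist":0},{"hand":1.6,"tx":0,"ty":3,"tz":0,"twist":0},{"hand":1.6,"tx":0,"ty":2,"tz":0,"twist":0},{"hand":1.6,"tx":0,"ty":0,"tz":0,"twist":0}]'

```text
t: 16.05
tcp_pos: [492.1, -0.2, 479.3]
eef_rot: [-3.115, -0.396, -0.0]
wrist_force: [0.3, 0.9, -0.5]
width: 20.6
grip_force: 59.4
```

```bash
python3 - <<'E'
from h import *
import pickle
w=cam("wrist");print(manip.get_obs()["tcp_pos"])
a=cam("top")
pickle.dump(w,open("w3.pkl","wb"))
m=np.zeros((560,800,3),np.uint8)
m[:384,:512]=w["image"];m[:420,512:]=cv2.resize(a["image"][110:260,100:203],(288,420),interpolation=cv2.INTER_CUBIC)
cv2.imwrite("pics/p.png",m)
E
```

```text
[492.17687157  -2.65884477 479.2598733 ]
```

View pics/p.png

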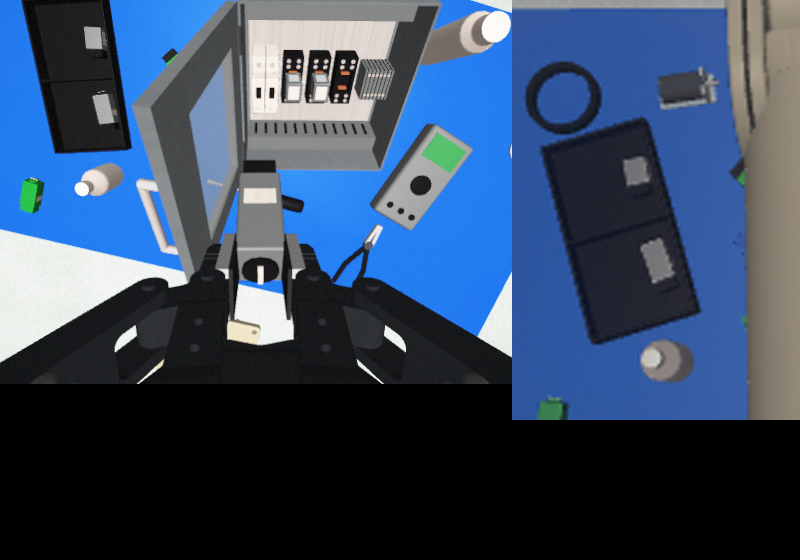

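The wrist view shows the timer held at (262,225), both relays still plugged in at (292,85) and (318,85), and the door right back. The old timer, the longer part, is in the near compartment at (657,260) of the inset. Next I compute the tray pose and the target.

```bash
python3 - <<'E'
from h import *
import pickle
cs=pickle.load(open("cs.pkl","rb"));cs["w"]=pickle.load(open("w3.pkl","rb"))
q=lambda u,v:(100+(u-512)/2.796-.3,110+v/2.8-.3)
c=[("top",q(541,148),(125,65)),("top",q(645,120),(125,-65)),("top",q(699,308),(-125,-65)),("top",q(597,343),(-125,65)),("w",(131,149),(-125,-65)),("w",(57,153),(-125,65))]
def f(p):
    C=R.from_euler("z",p[2]).as_matrix()
    return np.concatenate([proj(cs[n],C@np.array([*P,30.])+[p[0],p[1],0])[0]-uv for n,uv,P in c])
g=least_squares(f,[519,326,.28],loss="soft_l1");print(g.x,g.fun.reshape(-1,2).round(1).tolist())
p=g.x;C=R.from_euler("z",p[2]).as_matrix()
for n,a,uv in[("timer","top",q(657,260)),("timerw","w",(105,110)),("relay","top",q(636,170))]:
    print(n,(C.T@(on_plane(cs[a],uv,26)-[p[0],p[1],0])).round(0))
for P in[(-75,18),(-60,18),(-45,18)]:print(P,(C@np.array([*P,0.])+[p[0],p[1],0]).round(1))
E
```

```text
[5.21940593e+02 3.25679324e+02 3.16937286e-01] [[0.3, -0.4], [-0.3, -2.0], [0.9, -0.3], [-0.3, -0.4], [-2.3, 0.3], [0.6, 0.9]]
timer [-53. -29.  26.]
timerw [-55. -34.  26.]
relay [ 62. -36.  26.]
(-75, 18) [445.1 319.4   0. ]
(-60, 18) [459.3 324.1   0. ]
(-45, 18) [473.6 328.8   0. ]
```

Request:
drive_tool --moves '[{"hand":1.6,"tx":0,"ty":3.4,"tz":0,"twist":0},{"hand":1.6,"tx":0,"ty":3.4,"tz":0,"twist":0},{"hand":1.6,"tx":0,"ty":3.4,"tz":0,"twist":0},{"hand":1.6,"tx":0,"ty":3.4,"tz":0,"twist":0},{"hand":1.6,"tx":0,"ty":3.4,"tz":0,"twist":0},{"hand":1.6,"tx":0,"ty":3.4,"tz":0,"twist":0},{"hand":1.6,"tx":0,"ty":3.4,"tz":0,"twist":0},{"hand":1.6,"tx":-0.8,"ty":3.4,"tz":0,"twist":0.02},{"hand":1.6,"tx":-0.8,"ty":3.4,"tz":0,"twist":0.02},{"hand":1.6,"tx":-0.6,"ty":3.1,"tz":0,"twist":0.02}]'

```text
t: 17.15
tcp_pos: [470.9, 333.2, 479.0]
eef_rot: [3.104, 0.478, 0.0]
wrist_force: [0.5, -0.7, -0.3]
width: 20.7
grip_force: 59.4
```

Request:
drive_tool --moves '[{"hand":1.6,"tx":0,"ty":0,"tz":-2,"twist":0},{"hand":1.6,"tx":0,"ty":0,"tz":-4,"twist":0},{"hand":1.6,"tx":0,"ty":0,"tz":-4,"twist":0},{"hand":1.6,"tx":0,"ty":0,"tz":-4,"twist":0},{"hand":1.6,"tx":0,"ty":0,"tz":-4,"twist":0},{"hand":1.6,"tx":0,"ty":0,"tz":-4,"twist":0},{"hand":1.6,"tx":0,"ty":0,"tz":-4,"twist":0},{"hand":1.6,"tx":0,"ty":0,"tz":-4,"twist":0},{"hand":1.6,"tx":0,"ty":0,"tz":-2,"twist":0},{"hand":1.6,"tx":0,"ty":0,"tz":0,"twist":0}]'

```text
t: 18.15
tcp_pos: [469.8, 330.1, 156.0]
eef_rot: [3.101, 0.476, -0.008]
wrist_force: [0.2, -0.6, 0.2]
width: 20.3
grip_force: 59.4
```

Request:
drive_tool --moves '[{"hand":1.6,"tx":0,"ty":0.2,"tz":-2,"twist":0},{"hand":1.6,"tx":0,"ty":0,"tz":-2,"twist":0},{"hand":1.6,"tx":0,"ty":0,"tz":-2,"twist":0},{"hand":1.6,"tx":0,"ty":0,"tz":-1,"twist":0},{"hand":1.6,"tx":0,"ty":0,"tz":0,"twist":0},{"hand":1.6,"tx":0,"ty":0,"tz":0,"twist":0}]'

```text
t: 18.75
tcp_pos: [471.3, 335.4, 90.3]
eef_rot: [-3.104, -0.479, -0.003]
wrist_force: [-0.2, 0.0, -0.4]
width: 20.3
grip_force: 59.4
```

Request:
drive_tool --moves '[{"hand":1.6,"tx":0,"ty":0,"tz":-0.3,"twist":0},{"hand":1.6,"tx":0,"ty":0,"tz":-0.3,"twist":0},{"hand":1.6,"tx":0,"ty":0,"tz":0,"twist":0}]'

```text
t: 19.05
tcp_pos: [470.4, 335.2, 83.3]
eef_rot: [3.105, 0.48, 0.0]
wrist_force: [0.3, -0.3, -0.7]
width: 20.1
grip_force: 59.4
```

Request:
drive_tool --moves '[{"hand":1.6,"tx":0,"ty":0,"tz":-0.2,"twist":0},{"hand":1.6,"tx":0,"ty":0,"tz":0,"twist":0}]'

```text
t: 19.25
tcp_pos: [470.3, 335.2, 81.1]
eef_rot: [3.105, 0.48, -0.0]
wrist_force: [-0.3, 0.9, -0.2]
width: 20.5
grip_force: 59.4
```

Request:
drive_tool --moves '[{"hand":1.6,"tx":0,"ty":0,"tz":-0.2,"twist":0},{"hand":1.6,"tx":0,"ty":0,"tz":0,"twist":0}]'

```text
t: 19.45
tcp_pos: [470.2, 335.1, 79.0]
eef_rot: [3.105, 0.48, -0.0]
wrist_force: [0.1, -0.0, -0.4]
width: 20.2
grip_force: 59.4
```

Request:
drive_tool --moves '[{"hand":1.6,"tx":0,"ty":0,"tz":-0.2,"twist":0},{"hand":1.6,"tx":0,"ty":0,"tz":-0.1,"twist":0},{"hand":1.6,"tx":0,"ty":0,"tz":0,"twist":0}]'

```text
t: 19.75
tcp_pos: [470.3, 335.2, 76.0]
eef_rot: [3.104, 0.48, -0.0]
wrist_force: [0.0, -0.1, -0.9]
width: 20.3
grip_force: 59.4
```

Request:
drive_tool --moves '[{"hand":1.6,"tx":0,"ty":0,"tz":-0.2,"twist":0},{"hand":1.6,"tx":0,"ty":0,"tz":0,"twist":0}]'

```text
t: 19.95
tcp_pos: [470.2, 335.1, 74.0]
eef_rot: [3.104, 0.48, -0.0]
wrist_force: [0.3, -0.2, -0.2]
width: 20.3
grip_force: 59.4
```

Request:
drive_tool --moves '[{"hand":1.6,"tx":0,"ty":0,"tz":-0.2,"twist":0},{"hand":1.6,"tx":0,"ty":0,"tz":0,"twist":0}]'

```text
t: 20.15
tcp_pos: [470.4, 335.4, 72.5]
eef_rot: [-3.105, -0.48, -0.001]
wrist_force: [-0.7, 0.4, 2.5]
width: 20.4
grip_force: 59.9
```

Request:
drive_tool --moves '[{"hand":1.6,"tx":-0.14,"ty":-0.045,"tz":-0.1,"twist":0},{"hand":1.6,"tx":-0.14,"ty":-0.045,"tz":-0.1,"twist":0},{"hand":1.6,"tx":0,"ty":0,"tz":0,"twist":0}]'

```text
t: 20.45
tcp_pos: [469.6, 335.1, 71.9]
eef_rot: [-3.103, -0.479, -0.007]
wrist_force: [1.2, -1.1, 10.7]
width: 20.3
grip_force: 60.8
```

Request:
drive_tool --moves '[{"hand":1.6,"tx":-0.14,"ty":-0.045,"tz":-0.1,"twist":0},{"hand":1.6,"tx":-0.14,"ty":-0.045,"tz":-0.1,"twist":0},{"hand":1.6,"tx":0,"ty":0,"tz":0,"twist":0}]'

```text
t: 20.75
tcp_pos: [468.7, 334.9, 71.4]
eef_rot: [-3.102, -0.478, -0.014]
wrist_force: [1.8, -1.8, 18.4]
width: 20.4
grip_force: 61.8
```

Request:
drive_tool --moves '[{"hand":1.9,"tx":0,"ty":0,"tz":0.1,"twist":0},{"hand":1.95,"tx":0,"ty":0,"tz":0,"twist":0}]'

```text
t: 20.95
tcp_pos: [468.8, 334.9, 71.7]
eef_rot: [-3.102, -0.478, -0.013]
wrist_force: [3.5, -1.0, 11.6]
width: 20.4
grip_force: 60.9
```

Request:
drive_tool --moves '[{"hand":2.0,"tx":0,"ty":0,"tz":0,"twist":0},{"hand":2.0,"tx":0,"ty":0,"tz":0,"twist":0}]'

```text
t: 21.15
tcp_pos: [468.7, 334.9, 71.6]
eef_rot: [-3.102, -0.478, -0.013]
wrist_force: [2.5, -1.1, 11.5]
width: 20.7
grip_force: 60.9
```

Request:
drive_tool --moves '[{"hand":2.03,"tx":0,"ty":0,"tz":0,"twist":0}]'

```text
t: 21.25
tcp_pos: [468.8, 334.9, 71.6]
eef_rot: [-3.102, -0.478, -0.013]
wrist_force: [2.7, -0.8, 12.4]
width: 20.5
grip_force: 53.4
```

Request:
drive_tool --moves '[{"hand":2.06,"tx":0,"ty":0,"tz":0,"twist":0}]'

```text
t: 21.35
tcp_pos: [468.8, 334.9, 71.6]
eef_rot: [-3.102, -0.478, -0.013]
wrist_force: [3.0, 0.0, 10.7]
width: 20.8
grip_force: 44.3
```

Request:
drive_tool --moves '[{"hand":2.1,"tx":0,"ty":0,"tz":0,"twist":0}]'

```text
t: 21.45
tcp_pos: [468.2, 334.9, 71.4]
eef_rot: [-3.102, -0.478, -0.012]
wrist_force: [2.5, -0.8, 9.9]
width: 21.2
grip_force: 32.1
```

Request:
drive_tool --moves '[{"hand":2.13,"tx":0,"ty":0,"tz":0,"twist":0}]'

```text
t: 21.55
tcp_pos: [467.3, 334.8, 71.0]
eef_rot: [-3.102, -0.479, -0.009]
wrist_force: [1.4, -0.3, 7.8]
width: 21.2
grip_force: 22.7
```

Request:
drive_tool --moves '[{"hand":2.15,"tx":0,"ty":0,"tz":0,"twist":0}]'

```text
t: 21.65
tcp_pos: [466.5, 334.5, 70.6]
eef_rot: [-3.103, -0.479, -0.006]
wrist_force: [-0.2, -0.4, 6.5]
width: 21.7
grip_force: 16.4
```

Request:
drive_tool --moves '[{"hand":2.15,"tx":-0.23,"ty":-0.072,"tz":-0.09,"twist":0},{"hand":2.15,"tx":-0.23,"ty":-0.072,"tz":-0.09,"twist":0},{"hand":2.15,"tx":-0.22,"ty":-0.07,"tz":-0.11,"twist":0},{"hand":2.15,"tx":-0.22,"ty":-0.07,"tz":-0.11,"twist":0},{"hand":2.15,"tx":0,"ty":0,"tz":0,"twist":0}]'

```text
t: 22.15
tcp_pos: [455.5, 330.8, 65.1]
eef_rot: [-3.104, -0.481, -0.0]
wrist_force: [0.4, 0.6, 3.0]
width: 21.5
grip_force: 16.2
```

Request:
drive_tool --moves '[{"hand":2.15,"tx":-0.21,"ty":-0.066,"tz":-0.13,"twist":0},{"hand":2.15,"tx":-0.21,"ty":-0.066,"tz":-0.13,"twist":0},{"hand":2.15,"tx":-0.2,"ty":-0.063,"tz":-0.15,"twist":0},{"hand":2.15,"tx":-0.2,"ty":-0.063,"tz":-0.15,"twist":0},{"hand":2.15,"tx":0,"ty":0,"tz":0,"twist":0}]'

```text
t: 22.65
tcp_pos: [446.9, 327.7, 59.2]
eef_rot: [3.104, 0.48, -0.002]
wrist_force: [0.9, 0.5, 1.4]
width: 21.7
grip_force: 16.2
```

Request:
drive_tool --moves '[{"hand":2.15,"tx":-0.17,"ty":-0.054,"tz":-0.18,"twist":0},{"hand":2.15,"tx":-0.17,"ty":-0.054,"tz":-0.18,"twist":0},{"hand":2.15,"tx":-0.157,"ty":-0.05,"tz":-0.2,"twist":0},{"hand":2.15,"tx":-0.157,"ty":-0.05,"tz":-0.2,"twist":0},{"hand":2.15,"tx":-0.138,"ty":-0.044,"tz":-0.21,"twist":0},{"hand":2.15,"tx":-0.138,"ty":-0.044,"tz":-0.21,"twist":0},{"hand":2.15,"tx":0,"ty":0,"tz":0,"twist":0}]'

```text
t: 23.35
tcp_pos: [437.2, 324.6, 47.3]
eef_rot: [3.104, 0.481, -0.003]
wrist_force: [-2.1, -0.3, 2.7]
width: 21.6
grip_force: 17.2
```

Request:
drive_tool --moves '[{"hand":2.15,"tx":-0.12,"ty":-0.038,"tz":-0.22,"twist":0},{"hand":2.15,"tx":-0.12,"ty":-0.038,"tz":-0.22,"twist":0},{"hand":2.15,"tx":-0.1,"ty":-0.032,"tz":-0.23,"twist":0},{"hand":2.15,"tx":0,"ty":0,"tz":0,"twist":0}]'

```text
t: 23.75
tcp_pos: [434.1, 323.5, 40.7]
eef_rot: [3.104, 0.48, -0.002]
wrist_force: [-2.4, -0.7, 3.5]
width: 21.4
grip_force: 17.7
```

Request:
drive_tool --moves '[{"hand":2.15,"tx":-0.08,"ty":-0.025,"tz":-0.2,"twist":0},{"hand":2.15,"tx":-0.05,"ty":-0.02,"tz":-0.2,"twist":0},{"hand":2.15,"tx":0,"ty":0,"tz":0,"twist":0}]'

```text
t: 24.05
tcp_pos: [433.4, 323.3, 36.8]
eef_rot: [3.104, 0.48, -0.001]
wrist_force: [-2.4, -0.1, 3.9]
width: 21.6
grip_force: 18.1
```

Request:
drive_tool --moves '[{"hand":2.15,"tx":-0.04,"ty":-0.01,"tz":-0.15,"twist":0},{"hand":2.15,"tx":0,"ty":0,"tz":0,"twist":0}]'

```text
t: 24.25
tcp_pos: [433.2, 323.3, 35.5]
eef_rot: [3.105, 0.48, -0.0]
wrist_force: [-2.2, -1.5, 3.5]
width: 21.4
grip_force: 18.3
```

Request:
drive_tool --moves '[{"hand":2.15,"tx":0,"ty":0,"tz":-0.15,"twist":0},{"hand":2.15,"tx":0,"ty":0,"tz":0,"twist":0}]'

```text
t: 24.45
tcp_pos: [432.9, 323.2, 34.0]
eef_rot: [3.104, 0.48, -0.001]
wrist_force: [-2.3, -1.8, 5.3]
width: 21.8
grip_force: 18.5
```

Request:
drive_tool --moves '[{"hand":2.15,"tx":0,"ty":0,"tz":-0.12,"twist":0},{"hand":2.15,"tx":0,"ty":0,"tz":0,"twist":0}]'

```text
t: 24.65
tcp_pos: [432.8, 323.2, 32.9]
eef_rot: [3.104, 0.48, -0.001]
wrist_force: [-4.0, -1.1, 5.8]
width: 21.2
grip_force: 18.7
```

Request:
drive_tool --moves '[{"hand":2.15,"tx":0,"ty":0,"tz":-0.1,"twist":0},{"hand":2.15,"tx":0,"ty":0,"tz":0,"twist":0}]'

```text
t: 24.85
tcp_pos: [432.8, 323.2, 31.9]
eef_rot: [3.104, 0.48, -0.001]
wrist_force: [-3.0, -0.8, 5.9]
width: 21.6
grip_force: 18.9
```

Request:
drive_tool --moves '[{"hand":2.15,"tx":0,"ty":0,"tz":-0.1,"twist":0},{"hand":2.15,"tx":0,"ty":0,"tz":0,"twist":0}]'

```text
t: 25.05
tcp_pos: [432.8, 323.2, 30.9]
eef_rot: [3.104, 0.48, -0.001]
wrist_force: [-3.5, -0.9, 5.0]
width: 21.7
grip_force: 19.0
```

Request:
drive_tool --moves '[{"hand":2.17,"tx":0,"ty":0,"tz":-0.05,"twist":0},{"hand":2.19,"tx":0,"ty":0,"tz":0,"twist":0},{"hand":2.21,"tx":0,"ty":0,"tz":0,"twist":0},{"hand":2.25,"tx":0,"ty":0,"tz":0,"twist":0},{"hand":2.3,"tx":0,"ty":0,"tz":0,"twist":0},{"hand":2.5,"tx":0,"ty":0,"tz":0,"twist":0},{"hand":2.8,"tx":0,"ty":0,"tz":0,"twist":0},{"hand":3,"tx":0,"ty":0,"tz":0,"twist":0},{"hand":3,"tx":0,"ty":0,"tz":0,"twist":0}]'

```text
t: 25.95
tcp_pos: [433.2, 323.5, 30.4]
eef_rot: [-3.105, -0.48, -0.0]
wrist_force: [-0.4, -0.0, 0.2]
width: 30.3
grip_force: 0.0
```

Request:
drive_tool --moves '[{"hand":3,"tx":0,"ty":0,"tz":1,"twist":0},{"hand":3,"tx":0,"ty":0,"tz":2,"twist":0},{"hand":3,"tx":0,"ty":0,"tz":3,"twist":0},{"hand":3,"tx":0,"ty":0,"tz":3,"twist":0},{"hand":3,"tx":0,"ty":0,"tz":3,"twist":0},{"hand":3,"tx":0,"ty":0,"tz":3,"twist":0},{"hand":3,"tx":0,"ty":0,"tz":3,"twist":0},{"hand":3,"tx":0,"ty":0,"tz":0,"twist":0},{"hand":3,"tx":0,"ty":0,"tz":0,"twist":0}]'

```text
t: 26.85
tcp_pos: [433.3, 323.4, 211.5]
eef_rot: [-3.104, -0.48, -0.003]
wrist_force: [0.1, 0.1, -0.6]
width: 30.0
grip_force: 0.0
```

```bash
python3 - <<'E'
from h import *
w=cam("wrist");a=cam("top");s=cam("side");print(manip.get_obs()["t"],manip.get_obs()["wrist_force"])
m=np.zeros((600,800,3),np.uint8)
m[:300,:400]=cv2.resize(w["image"],(400,300),interpolation=cv2.INTER_AREA);m[:300,400:]=cv2.resize(a["image"],(400,300),interpolation=cv2.INTER_AREA)
m[300:,:400]=cv2.resize(s["image"][100:384,100:479],(400,300));m[300:,400:]=cv2.resize(w["image"][60:330,150:420],(400,300))
cv2.imwrite("pics/e.png",m)
E
```

```text
27.0 [-0.24636768 -0.24244336 -0.78783271]
```

View pics/e.png

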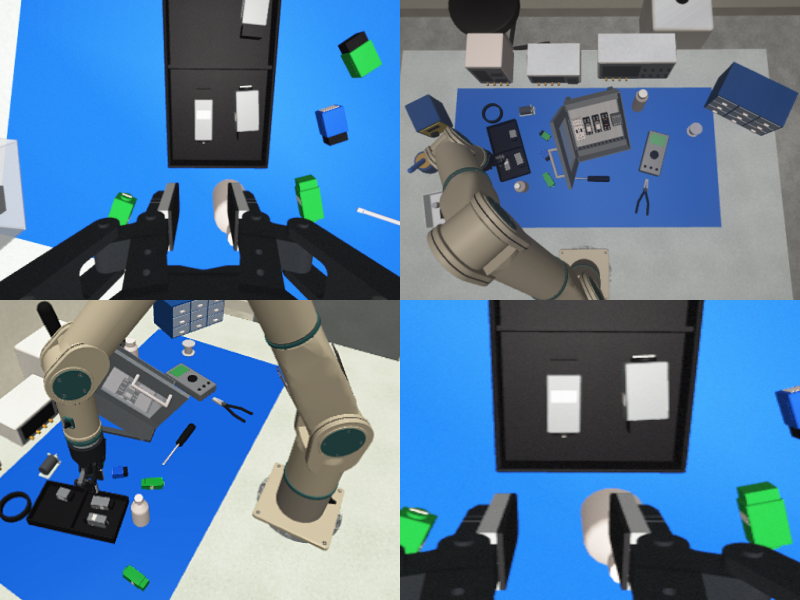

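The final views show the failed timer lying flat at (203,118) in the compartment with the old timer at (247,110). The door is right back, both relays are plugged in, and the other things on the bench look undisturbed. I'm handing in.

```bash
python3 -c "
from bench import manip;print(manip.hand_in())"
```

```text
the job is handed in; nothing more can be done
None
```

The job is handed in: the door is open to its stop, the failed timer lies in the old timer's compartment, and both plain relays are still plugged in. I opened the door most of the way by its handle, then pushed its inner face back for the last part.

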